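# Gauge the empty rotor pocket and hold the gauge tip under the magnifier

### The arm

A 6-joint arm with a two-finger parallel gripper is mounted at the origin on a cart in front of the work surface, level with it; the furniture and walls round the work are solid. World frame = base frame: x ahead of the robot, y to its left, z up, the work surface at z = 0. Lengths are in m, angles in degrees, forces in N, time in s.
With the tool pointing down it reaches from about 0.225 to 0.725 m from the base axis. Payload 3.1 kg.
Tool frame: the origin (TCP) lies on the centre line of the jaws, within the pads' length; the fingertips stand 11 mm ahead of it and the grasp point (between the pads) lies 8 mm behind it; z points along the fingers, y is the line along which they close (so a half turn about z gives the same grasp; the last joint's range is limited). The gripper opens to 85 mm and grips with 20 to 120 N. Pads are 22 mm wide; open, the fingers measure 114 mm over their backs; the gripper's body (76 mm by 85 mm) begins 54 mm behind the grasp point. The pads swing forward as they close: fully open they stand 13 mm farther back than shut.
Start: joints at [-81.463, 2.75, 5.684, 92.934, 0, 82.678], TCP at [0.143, -0.505, 0.242] pointing down, gripper open.
Joint ranges: [-166.93, 166.93], [-56.73, 111.36], [-69.38, 81.34], [-121.58, 131.49], [-85.45, 84.26], [-180, 180]. Speed limits (degrees/s): [159.86, 159.86, 180, 180, 180, 180].

### API

Orientations are given as [roll, pitch, yaw] about the fixed x, y, z axes, in that order (R = Rz(yaw) Ry(pitch) Rx(roll)).
In Python, from rig import r gives the robot as it stands.
- The arm moves only by the tool play_rows, never from a script. Its argument "motion" is a list of rows, each an object of numbers: "x", "y", "z": the shift along the tool's x, y, z in mm; "wx", "wy", "wz": the turn, a rotation vector about the tool's x, y, z in rad; "gripper": the finger opening in mm, from 0 to 85.4. A call has 1 to 10 rows; each row shifts and turns the commanded pose from where the row before left it, along the tool's axes as they then stand; what a row does not reach is not made up. A row lasts 1/12 s, in which the tool goes at most 41.7 mm and 7.16 degrees, less where a joint would pass 70% of its speed; a pose out of reach is approached as far as the arm can. A call with a gripper value outside its range is refused whole. The fingers move at their own pace and stop on an object; "force" is the grip in N (left out, the last holds). Time passes only in rows, so rows that do not move let the fingers close. It gives the time, the measured TCP pose, the force, the opening and the grip force at its end, in the units of the state.
- r.get_obs(): the state, without advancing time (a new reading comes with each control period).
- r.snapshot(name): name is "scene" or "top"; returns a dict with "color" (480x640x3 uint8, red, green, blue), "mtx" (3x3 intrinsics, pixels), "position" and "rotation" of the camera in the world. Camera axes: x right, y down, z forward; pixel columns grow to the right and rows downward; lengths in m; the calibration is good to about 2 mm. A picture is of the moment at which its call begins. There is no depth.
- r.job_done(): hands the job in; it is judged then, once.
The state is a dict: "t": time; "joint_positions": joint angles; "joint_velocities": joint speeds; "effort": joint torques, N m; "ee_pos": TCP position; "tcp_rot": TCP orientation; "force": force on the tool from outside, world axes, zero at the start; "moment": the same for the moment, N m; "opening": opening from 0.0 (shut) to 1.0 (fully open); "grasp_force": force on a finger pad.
Only numpy, scipy, OpenCV 4.12 (cv2) and the standard library are available. Lean on these libraries where they do the work, as an engineer would, in place of code of your own. Each camera call takes 0.05 s, during which the arm holds its last target. There are 200 camera calls.

### The job

One pocket of the centrifuge rotor has lost its tube: check that it is clear to full depth. Draw the depth gauge straight out of its stand, push it gently down the empty angled pocket until its collar stops on the rim, pull it out again, and finish while still holding it: gauge level and still, its measuring tip beneath the middle of the magnifier's lens, half-way between lens and base, touching nothing. Leave the forceps and the marker alone and do not bump the rotor or its tubes with the robot.

Things in the scene. Friction and masses are not known exactly. Their poses are not given: they have to be found in the camera images.
- gauge_handle (a point): centre of the black handle of the loose depth gauge (straight tool, 168 mm, 90 g). Its x axis points from handle to tip. Handle: rounded block 68 mm along x, 18 mm along y (two flats to grip), 24 mm along z; a 9 mm steel neck, a collar and the rod follow. It balances 37 mm in front of this point. At the start it lies level in the stand, z up
- gauge_collar (a point): point on the gauge axis at the stop face (tip side) of its steel collar, 68 mm from the handle centre. Collar: 21 mm diameter, 8 mm thick; the handle ends 26 mm behind it. Axes as the handle's
- gauge_tip (a point): end of the measuring rod, 134 mm from the handle centre along the gauge's x. Rod: steel, 11 mm diameter, 66 mm long from the collar, last 6 mm tapered to 7 mm, dark graduation rings. Axes as the handle's
- gauge_stand: fixed stand, white base 162x60x10 mm. Origin: centre of underside; x = way the stored gauge points. Gauge axis z 58, y 0, handle centre x -60 mm. Grey cheek x -40..-26, top z 70, slot 24 mm wide, open above, floor z 46, carries the handle's front; its rest is free. Grey sleeve x 18..79, bore 14, outside 25 mm, far end closed, covers the rod: the gauge leaves only along -x, by 56 mm or more
- rotor: fixed six-place grey angle rotor, 244 mm diameter, on a black foot; dished rim 108 mm high. Origin: centre of underside, z up. Six steel tube shields, mouths 60 mm from the axis, slope 45 degrees outward and down. The one at -x is empty; five hold capped tubes, caps up to 116 mm high. Black nut in the middle, top 84 mm high
- pocket: the empty tube shield: bore 14 mm, 68 mm deep, outside 24 mm. Origin: centre of its mouth on the rim face where the collar stops, 90 mm above the worktop; z points out of the mouth along the bore (45 degrees up, inward over the rotor). Seated, the gauge's x is along -z and its stop face at this origin; the rod stays 2 mm off the bottom
- magnifier: fixed bench magnifier: white base 150x110x14 mm, a 12 mm steel post 60 mm behind (+x of) its centre, a level lens in a black ring of 100 mm diameter over the base, ring 199 to 211 mm high. Origin: centre of underside; +x points to the post. Open on the other sides; fixed clutter on the robot side of magnifier and rotor is at most 70 mm high
- reading_point (a point): point beneath the middle of the magnifier's lens, half-way between lens and base top: 107 mm above the worktop, 16 mm from the base centre towards -x of the magnifier
- forceps_mid (a point): middle of the steel forceps lying on the worktop (14 x 128 x 8 mm, loose), a bystander
- marker_mid (a point): middle of the lab marker lying on the worktop (14 x 134 x 15 mm, loose), a bystander
Mind the look-alikes: they are no part of the job. Of the things like the part that bears gauge_handle, leave any that is pink; of the rest the larger one is meant.

How it is judged (in metres and radians):
On the way, in this order (a step that is already met when the one before it is completed fails the run):
1. the gauge is drawn out of the stand's guard sleeve along its axis, still in the robot's grip (x of gauge_tip in the frame of gauge_stand below 0.016 m and contact force between gauge and the fingers above 0.5 N), for 0.1 s.
2. the gauge is fully down the empty pocket: collar on the rim (within 2.5 mm), rod in line with the bore (within 5 degrees) (z of gauge_collar in the frame of pocket below 0.0025 m and distance between gauge_collar and pocket below 0.005 m and angle between the x axis of gauge_tip and the z axis of pocket, either way round below 0.087 rad and contact force between gauge and the fingers above 0.5 N), for 0.2 s.
3. the gauge is withdrawn: its tip is clear of the pocket's mouth (z of gauge_tip in the frame of pocket above 0.005 m and contact force between gauge and the fingers above 0.5 N), for 0.1 s.
At the end, for the whole second after the job is handed in: The gauge was seated in the empty pocket and withdrawn; the robot still grips it, still, level within 8 degrees, tip within 20 mm sideways of the lens centre and 82 to 132 mm above the worktop, touching neither magnifier, rotor nor stand (horizontal distance between gauge_tip and reading_point below 0.02 m and height (world z) of gauge_tip between 0.082 and 0.132 m and angle between gauge_tip's own x axis and vertical between 1.431 and 1.711 rad and linear speed of gauge below 0.02 m/s and contact force between gauge and the fingers above 0.5 N and contact force between gauge and magnifier below 0.1 N and contact force between gauge and rotor below 0.1 N and contact force between gauge and gauge_stand below 0.1 N and contact force between the arm and magnifier below 0.5 N); the arm keeps its last pose, push and grip.
It fails at once if the gauge is forced against the rotor (over 45 N) (contact force between gauge and rotor above 45 N).
It fails at once if the robot itself bumps the rotor or its tubes (over 5 N) (contact force between the arm and rotor above 5 N).
It fails at once if the forceps are moved by more than 30 mm (distance of forceps_mid from where it was at the start of the episode above 0.03 m).
It fails at once if the marker is moved by more than 30 mm (distance of marker_mid from where it was at the start of the episode above 0.03 m).
It also fails if it takes over 64 s, if anything falls off the work surface, if the arm or the gripper's body presses on something with over 40 N, if the wrist force passes 120 N, or if a joint passes its speed limit or range.

## Working session

There is one attempt and no reset: what is moved stays moved. The work goes in short steps, Python scripts to look and compute and a tool call to move; the robot and the scene stay as the last step left them, time stands still between calls to the robot, and variables do not carry over. Pictures are saved under pics/ and viewed, at most 10 in all, crops included, and the job is handed in when it is done.

Besides the shell and the picture viewer there is one more tool, called after "Call:" by a JSON object that holds its "name" and its "arguments", one argument or row to a line. play_rows: Moves the arm, as the interface text tells. Its arguments: {"type":"object","properties":{"motion":{"type":"array"},"force":{"type":"number"}},"required":["motion"]}

```bash
ls; mkdir -p pics
python3 - <<'E'
from rig import r
import cv2,pickle
for n in("scene","top"):
    s=r.snapshot(n); cv2.imwrite(f"pics/{n}0.png",s["color"][:,:,::-1]); pickle.dump(s,open(f"{n}0.pkl","wb"))
    print(n,s["mtx"].tolist() if hasattr(s["mtx"],'tolist') else s["mtx"],s["position"],s["rotation"])
print(r.get_obs())
E
```

```text
pics
scene [[600.9764258138835, 0.0, 316.01983068211416], [0.0, 600.9764258138835, 238.62910103523953], [0.0, 0.0, 1.0]] [-0.24765022 -1.18642147  1.48350747] [-138.59064423   -0.99266352  -34.8114266 ]
top [[613.3728595722157, 0.0, 313.1132857409339], [0.0, 613.3728595722157, 239.14191214434558], [0.0, 0.0, 1.0]] [ 0.17496374 -0.2008331   1.77415015] [-169.56629251    0.66627164  -89.24983741]
{'t': 0.1, 'joint_positions': array([-8.14614528e+01,  2.78915062e+00,  5.59925583e+00,  9.29338839e+01,
       -8.78564061e-04,  8.26771790e+01]), 'joint_velocities': array([-0.09502693,  0.0116462 ,  0.28822025, -0.07944227, -0.10309815,
       -0.04018742]), 'effort': array([ 2.99085077e-03, -3.39851439e+01,  3.20935678e+01,  1.58297690e-02,
       -4.35278275e-05,  2.27450997e-06]), 'ee_pos': array([ 0.14338699, -0.50447888,  0.24121797]), 'tcp_rot': array([-1.79877119e+02, -1.49053775e-02,  1.58613532e+01]), 'force': array([-0.53609349,  0.86599379, -0.74556997]), 'moment': array([ 0.01669935, -0.05262525,  0.04307333]), 'grasp_force': 0.0, 'opening': 0.9992895528263935}
```

View pics/scene0.png

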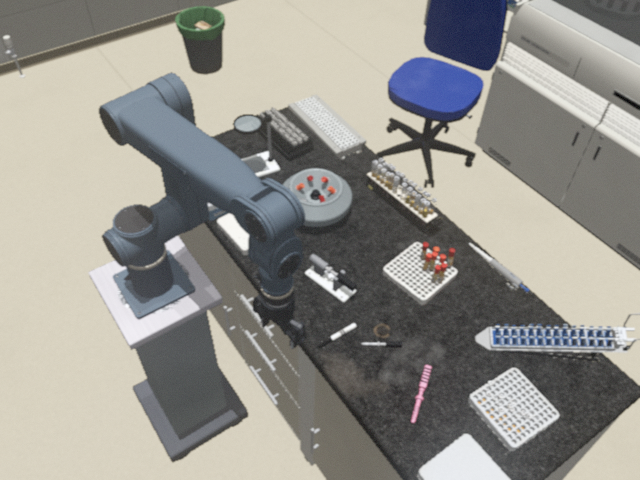

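View pics/top0.png

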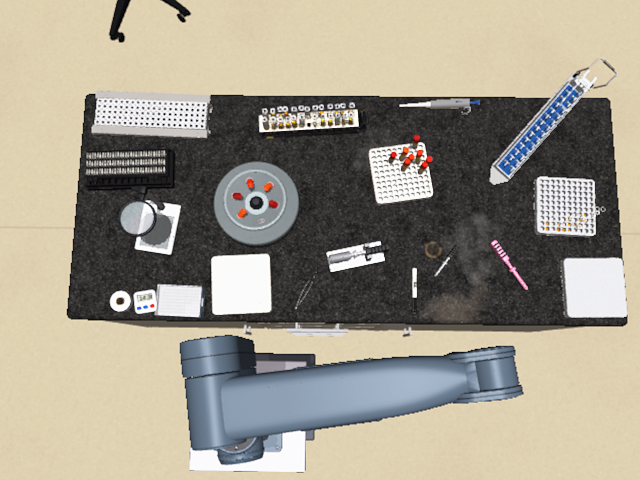

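The top picture shows four candidates or bystanders. There is a stand with a gauge at (357,256), a small gauge-like tool at (442,265), a pink one at (508,263) and a marker at (415,283). The forceps are at (305,292). The rotor is at (256,202) and the magnifier at (150,220). The gauge in the stand fits, since it is not pink and is larger than the small one. I'll confirm it with an enlarged crop.

```bash
cat > h.py <<'E'
import numpy as np,pickle,cv2
from scipy.spatial.transform import Rotation as R
def cam(n): return pickle.load(open(n+".pkl","rb"))
def rot(s): 
    a=np.array(s["rotation"],float); return a if a.shape==(3,3) else R.from_euler("xyz",a,degrees=True).as_matrix()
def proj(s,P):
    p=(np.atleast_2d(P)-s["position"])@rot(s); q=p@s["mtx"].T; return q[:,:2]/q[:,2:]
def unproj(s,uv,z):
    d=rot(s)@np.linalg.solve(s["mtx"],[uv[0],uv[1],1]); c=np.array(s["position"]); return c+d*(z-c[2])/d[2]
E
python3 - <<'E'
from h import *
t=cam("top0");s=cam("scene0")
A=cv2.resize(t["color"][225:305,290:420],None,fx=6,fy=6,interpolation=cv2.INTER_CUBIC)[:,:780]
A=cv2.resize(t["color"][228:300,295:425],(780,432),interpolation=cv2.INTER_CUBIC)
cv2.imwrite("pics/c1.png",A[:,:,::-1])
B=cv2.resize(t["color"][155:260,115:305],(760,420),interpolation=cv2.INTER_CUBIC)
cv2.imwrite("pics/c2.png",B[:,:,::-1])
C=cv2.resize(s["color"][250:310,295:365],(700,600),interpolation=cv2.INTER_CUBIC)
cv2.imwrite("pics/c3.png",C[:,:,::-1])
for uv,z in [((340,257),.07),((375,248),.07),((256,202),.084),((140,218),.205),((357,256),.01),((305,292),0.004),((415,283),.01),((160,228),.014)]: print(uv,unproj(t,uv,z).round(3))
E
```

```text
(340, 257) [ 0.438 -0.253  0.07 ]
(375, 248) [ 0.465 -0.351  0.07 ]
(256, 202) [ 0.591 -0.014  0.084]
(140, 218) [0.515 0.277 0.205]
(357, 256) [ 0.451 -0.304  0.01 ]
(305, 292) [ 0.345 -0.155  0.004]
(415, 283) [ 0.374 -0.471  0.01 ]
(160, 228) [0.527 0.274 0.014]
```

View pics/c1.png

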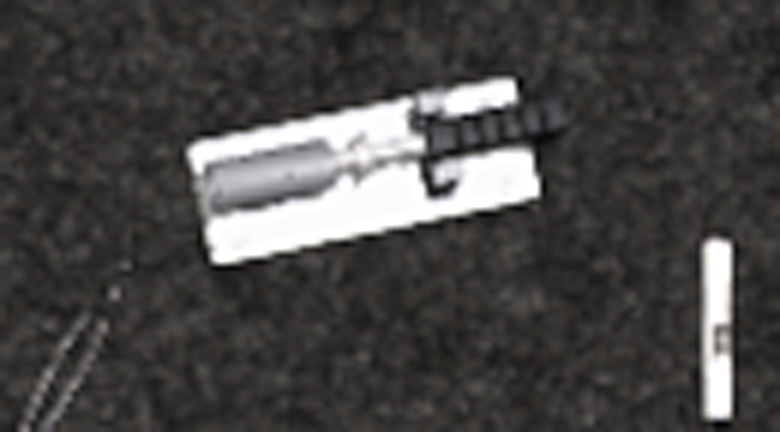

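View pics/c2.png

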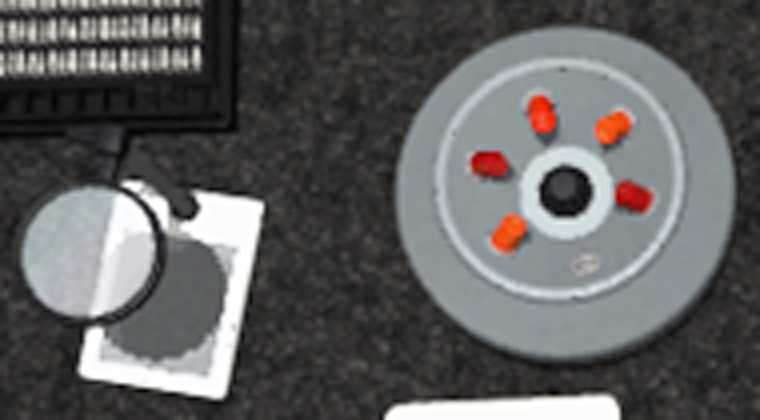

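View pics/c3.png

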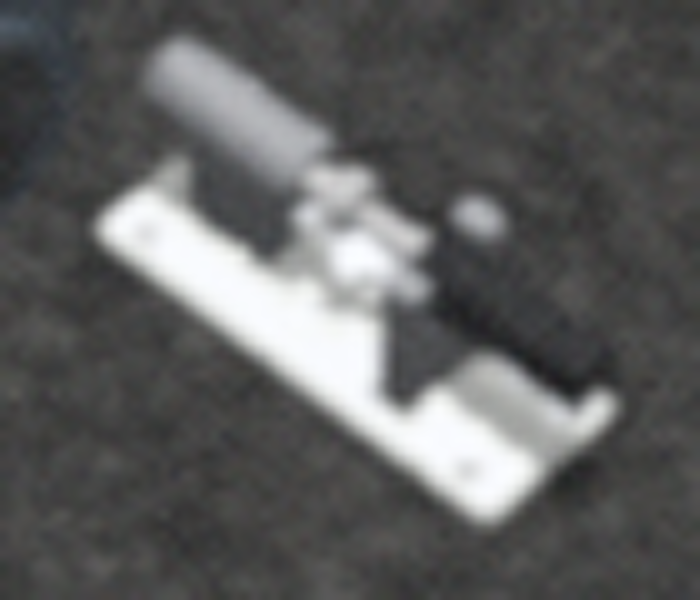

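The crops confirm that the gauge in the stand is the one meant. Its black handle is at crop 1 (430–565,130), it is not pink, and it is larger than the tool at (442,265). It points towards image left. The empty pocket is at crop 2 (585,264), and the lens centre is at crop 2 (92,252). Next I fit the poses using both cameras.

```bash
cat > fit.py <<'E'
from h import *
from scipy.optimize import least_squares as LS
t=cam("top0");s=cam("scene0")
C=lambda l,k,o:[((u+.5)/k-.5+o[0],(v+.5)/k-.5+o[1]) for u,v in l]
def T(x,y,a,L): c,n=np.cos(a),np.sin(a); L=np.array(L,float); return np.c_[x+c*L[:,0]-n*L[:,1],y+n*L[:,0]+c*L[:,1],L[:,2]]
# stand: base corners
ct=C([(190,145),(517,78),(541,198),(213,265)],6,(295,228)); cs=C([(98,222),(492,522),(618,400)],10,(295,250))
M=[(.081,.03,.01),(-.081,.03,.01),(-.081,-.03,.01),(.081,-.03,.01)]
# image left=+y ; going (left-top)->(right-top)
def f(p):
    W=T(*p,M); W2=W.copy()
    return np.r_[(proj(t,W)-[ct[k] for k in(3,2,1,0)] if FL else proj(t,W)-ct).ravel()]
for FL in (0,1):
    q=LS(f,[.45,-.3,1.8]); print("stand",FL,q.x[:2].round(4),np.degrees(q.x[2]).round(2),q.fun.round(1),)
    W=T(*q.x,M); print(proj(s,W).round(1).tolist(), np.round(cs,1).tolist())
# magnifier
cm=C([(265,203),(222,398),(80,372)],4,(115,155)); Mm=[(.075,-.055,.014),(-.075,-.055,.014),(-.075,.055,.014)]
ring=C([(92,252)],4,(115,155))
q=LS(lambda p:(proj(t,T(*p,Mm))-cm).ravel(),[.5,.27,-.2]); print("mag",q.x.round(4),np.degrees(q.x[2]),q.fun.round(1)," lens(model)",T(*q.x,[(-.016,0,.205)])," lens px",unproj(t,ring[0],.205), "scene lens px",proj(s,T(*q.x,[(-.016,0,.205)])))
# caps
def caps(sn,box):
    u0,v0,u1,v1=box; im=sn["color"][v0:v1,u0:u1].astype(float)
    m=((im[...,0]-np.maximum(im[...,1],im[...,2]*1.0))>40).astype(np.uint8)
    n,l,st,ce=cv2.connectedComponentsWithStats(m,connectivity=4)
    w=im[...,0]-im[...,2]; o=[]
    for i in range(1,n):
        if st[i,4]>=8:
            k=cv2.dilate((l==i).astype(np.uint8),np.ones((3,3)))*np.clip(w,0,None); yy,xx=np.mgrid[:k.shape[0],:k.shape[1]]
            o.append(((k*xx).sum()/k.sum()+u0,(k*yy).sum()/k.sum()+v0))
    return np.array(o)
a=caps(t,(225,170,290,232)); b=caps(s,(285,168,350,220)); print(len(a),len(b),a.round(1).tolist(),b.round(1).tolist())
ang=np.radians([0,60,-60,120,-120])
def g(p,full=True):
    x,y,yw,rr,z=p; L=[(rr*np.cos(k),rr*np.sin(k),z) for k in ang]; W=T(x,y,yw,L); o=[]
    for sn,c in((t,a),(s,b)):
        P=proj(sn,W); 
        for u in P: d=c-u; o.append(d[np.argmin((d**2).sum(1))])
    return np.array(o).ravel()
q=LS(g,[.59,-.014,np.radians(14),.045,.105]); print("rotor",q.x.round(4),np.degrees(q.x[2]),q.fun.reshape(-1,2).round(2).tolist())
x,y,yw=q.x[:3]; p=T(x,y,yw,[(-.06,0,.09)]); print("pocket",p,proj(t,p),proj(s,p),"seen",C([(585,264)],4,(115,155)))
E
python3 fit.py
```

```text
stand 0 [ 0.451  -0.2999] 102.26 [  4.1  19.9   4.2  19.9  -4.3 -20.   -4.  -20.2]
[[303.9, 272.1], [343.0, 301.5], [356.0, 289.9], [317.0, 261.3]] [[304.4, 271.8], [343.8, 301.8], [356.4, 289.6]]
stand 1 [ 0.4507 -0.2999] 102.16 [ 0.2 -0.1  0.2  0.1 -0.3  0.1 -0.1 -0.1]
[[303.8, 272.2], [342.9, 301.6], [355.9, 290.0], [317.0, 261.4]] [[304.4, 271.8], [343.8, 301.8], [356.4, 289.6]]
mag [ 0.5322  0.281  -0.16  ] -9.168935834794903 [ 0.5 -0.5  0.4  0.2 -0.8  0.3]  lens(model) [[0.51643464 0.2835668  0.205     ]]  lens px [0.51609381 0.28301034 0.205     ] scene lens px [[247.19054907 124.11633139]]
5 5 [[249.9, 183.1], [267.5, 186.2], [236.8, 195.3], [272.8, 203.5], [241.6, 212.7]] [[309.9, 177.8], [324.1, 179.1], [299.9, 186.0], [331.2, 189.3], [321.4, 198.1]]
rotor [ 0.5947 -0.0119  0.309   0.0519  0.1003] 17.705802083208933 [[0.1, 0.7], [-0.18, -0.08], [-0.05, -0.07], [-0.32, 0.13], [0.05, 0.11], [-0.48, -0.27], [0.59, 0.02], [0.52, -0.0], [0.2, -0.07], [0.19, 0.09]]
pocket [[ 0.53754582 -0.03016361  0.09      ]] [[261.0620161  220.13426546]] [[303.95046335 199.93403197]] seen [(260.875, 220.625)]
```

The residuals are small: stand under 0.3 px, and the lens centre agrees between the model and the picture. The pocket's model position is (261.1,220.1) against (260.9,220.6) seen. Moving now.

```bash
cat > go.py <<'E'
# usage: go.py x y z yaw pitch_down  -> tool-frame shift (mm, current axes), turn (rad); gauge x = tool x, nose-down by pitch
import sys; from h import *; from rig import r
o=r.get_obs(); x,y,z,yaw,pit=map(float,sys.argv[1:6])
Rc=R.from_euler("xyz",o["tcp_rot"],degrees=True)
Rt=R.from_euler("z",yaw,degrees=True)*R.from_euler("y",pit,degrees=True)*R.from_euler("x",180,degrees=True)
d=np.array([x,y,z])-o["ee_pos"]
print("t",o["t"],"J",o["joint_positions"].round(1),"pos",o["ee_pos"].round(4),"rot",o["tcp_rot"].round(2),"F",o["force"].round(1))
print("shift cur axes",(Rc.inv().apply(d)*1e3).round(1),"shift target axes",(Rt.inv().apply(d)*1e3).round(1),"turn",(Rc.inv()*Rt).as_rotvec().round(4))
E
python3 go.py .4637 -.3586 .16 102.2 0
```

```text
t 0.1 J [-81.5   2.8   5.6  92.9  -0.   82.7] pos [ 0.1434 -0.5045  0.2412] rot [-1.7988e+02 -1.0000e-02  1.5860e+01] F [-0.5  0.9 -0.7]
shift cur axes [348.  -52.6  81.4] shift target axes [ 74.9 343.9  81.2] turn [-1.5000e-03 -1.8000e-03 -1.5069e+00]
```

Call:
{"name": "play_rows", "arguments": {
  "motion": [
    {"x": 34.8,"y": -5.3,"z": 4,"gripper": 60},
    {"x": 34.8,"y": -5.3,"z": 4,"gripper": 60},
    {"x": 34.8,"y": -5.3,"z": 4,"gripper": 60},
    {"x": 34.8,"y": -5.3,"z": 4,"gripper": 60},
    {"x": 34.8,"y": -5.3,"z": 4,"gripper": 60},
    {"x": 34.8,"y": -5.3,"z": 4,"gripper": 60},
    {"x": 34.8,"y": -5.3,"z": 4,"gripper": 60},
    {"x": 34.8,"y": -5.3,"z": 4,"gripper": 60},
    {"x": 34.8,"y": -5.3,"z": 4,"gripper": 60},
    {"x": 34.8,"y": -5.3,"z": 4,"gripper": 60}
  ]
}}

```text
validation failed for argument at $.mo...
```

Call:
{"name": "play_rows", "arguments": {
  "motion": [
    {"wz": -0.12},
    {"wz": -0.12},
    {"wz": -0.12},
    {"wz": -0.12},
    {"wz": -0.12},
    {"wz": -0.12},
    {"wz": -0.12},
    {"wz": -0.12},
    {"wz": -0.12},
    {"wz": -0.12}
  ]
}}

```text
validation failed for argument at $.mo...
```

Call:
{"name": "play_rows", "arguments": {
  "motion": [
    {"wz": -0.1},
    {"wz": -0.1},
    {"wz": -0.107},
    {"wz": 0},
    {"wz": 0},
    {"wz": 0}
  ]
}}

```text
validation failed for argument at $.mo...
```

```bash
python3 go.py .4637 -.3586 .12 102.2 0
```

```text
t 0.1 J [-81.5   2.8   5.6  92.9  -0.   82.7] pos [ 0.1434 -0.5045  0.2412] rot [-1.7988e+02 -1.0000e-02  1.5860e+01] F [-0.5  0.9 -0.7]
shift cur axes [348.  -52.5 121.4] shift target axes [ 74.9 343.9 121.2] turn [-1.5000e-03 -1.8000e-03 -1.5069e+00]
```

The rows were refused. Each row may need every key, so I'll test that.

Call:
{"name": "play_rows", "arguments": {
  "motion": [
    {"x": 34.8,"y": -5.3,"z": 4,"wx": 0,"wy": 0,"wz": 0,"gripper": 60}
  ]
}}

```text
t: 0.18
ee_pos: [0.1718, -0.4926, 0.2378]
tcp_rot: [180.0, 0.2, 15.5]
force: [1.3, 0.1, -0.3]
opening: 0.884
grasp_force: 0.0
```

Call:
{"name": "play_rows", "arguments": {
  "motion": [
    {"x": 34.8,"y": -5.3,"z": 4,"wx": 0,"wy": 0,"wz": 0,"gripper": 60},
    {"x": 34.8,"y": -5.3,"z": 4,"wx": 0,"wy": 0,"wz": 0,"gripper": 60},
    {"x": 34.8,"y": -5.3,"z": 4,"wx": 0,"wy": 0,"wz": 0,"gripper": 60},
    {"x": 34.8,"y": -5.3,"z": 4,"wx": 0,"wy": 0,"wz": 0,"gripper": 60},
    {"x": 34.8,"y": -5.3,"z": 4,"wx": 0,"wy": 0,"wz": 0,"gripper": 60},
    {"x": 34.8,"y": -5.3,"z": 4,"wx": 0,"wy": 0,"wz": 0,"gripper": 60},
    {"x": 34.8,"y": -5.3,"z": 4,"wx": 0,"wy": 0,"wz": 0,"gripper": 60},
    {"x": 34.8,"y": -5.3,"z": 4,"wx": 0,"wy": 0,"wz": 0,"gripper": 60},
    {"x": 34.8,"y": -5.3,"z": 4,"wx": 0,"wy": 0,"wz": 0,"gripper": 60}
  ]
}}

```text
t: 0.93
ee_pos: [0.4649, -0.3577, 0.2014]
tcp_rot: [-179.9, 0.0, 15.9]
force: [0.3, -1.6, 0.2]
opening: 0.703
grasp_force: 0.0
```

Call:
{"name": "play_rows", "arguments": {
  "motion": [
    {"x": 0,"y": 0,"z": 0,"wx": 0,"wy": 0,"wz": -0.12,"gripper": 60},
    {"x": 0,"y": 0,"z": 0,"wx": 0,"wy": 0,"wz": -0.12,"gripper": 60},
    {"x": 0,"y": 0,"z": 0,"wx": 0,"wy": 0,"wz": -0.12,"gripper": 60},
    {"x": 0,"y": 0,"z": 0,"wx": 0,"wy": 0,"wz": -0.12,"gripper": 60},
    {"x": 0,"y": 0,"z": 0,"wx": 0,"wy": 0,"wz": -0.12,"gripper": 60},
    {"x": 0,"y": 0,"z": 0,"wx": 0,"wy": 0,"wz": -0.12,"gripper": 60},
    {"x": 0,"y": 0,"z": 0,"wx": 0,"wy": 0,"wz": -0.12,"gripper": 60},
    {"x": 0,"y": 0,"z": 0,"wx": 0,"wy": 0,"wz": -0.12,"gripper": 60},
    {"x": 0,"y": 0,"z": 0,"wx": 0,"wy": 0,"wz": -0.12,"gripper": 60},
    {"x": 0,"y": 0,"z": 0,"wx": 0,"wy": 0,"wz": -0.12,"gripper": 60}
  ]
}}

```text
t: 1.77
ee_pos: [0.4634, -0.3586, 0.2015]
tcp_rot: [-179.9, -0.1, 85.0]
force: [-0.4, -0.0, 0.3]
opening: 0.706
grasp_force: 0.0
```

Call:
{"name": "play_rows", "arguments": {
  "motion": [
    {"x": 0,"y": 0,"z": 0,"wx": 0,"wy": 0,"wz": -0.1,"gripper": 60},
    {"x": 0,"y": 0,"z": 0,"wx": 0,"wy": 0,"wz": -0.1,"gripper": 60},
    {"x": 0,"y": 0,"z": 0,"wx": 0,"wy": 0,"wz": -0.107,"gripper": 60},
    {"x": 0,"y": 0,"z": 0,"wx": 0,"wy": 0,"wz": 0,"gripper": 60},
    {"x": 0,"y": 0,"z": 0,"wx": 0,"wy": 0,"wz": 0,"gripper": 60},
    {"x": 0,"y": 0,"z": 0,"wx": 0,"wy": 0,"wz": 0,"gripper": 60}
  ]
}}

```text
t: 2.27
ee_pos: [0.4636, -0.3588, 0.2019]
tcp_rot: [-180.0, -0.0, 102.1]
force: [-1.0, -1.2, -0.5]
opening: 0.701
grasp_force: 0.0
```

```bash
python3 go.py .4637 -.3586 .12 102.2 0
```

```text
t 2.2667 J [-44.3  11.7  10.9  89.2   0.   33.6] pos [ 0.4636 -0.3588  0.2019] rot [-1.7997e+02 -4.0000e-02  1.0207e+02] F [-1.  -1.2 -0.5]
shift cur axes [ 0.1  0.2 81.9] shift target axes [ 0.2  0.2 81.9] turn [-0.0005 -0.0007 -0.0022]
```

Call:
{"name": "play_rows", "arguments": {
  "motion": [
    {"x": 0,"y": 0,"z": 25,"wx": 0,"wy": 0,"wz": 0,"gripper": 50},
    {"x": 0,"y": 0,"z": 25,"wx": 0,"wy": 0,"wz": 0,"gripper": 50},
    {"x": 0,"y": 0,"z": 25,"wx": 0,"wy": 0,"wz": 0,"gripper": 50},
    {"x": 0,"y": 0,"z": 25,"wx": 0,"wy": 0,"wz": 0,"gripper": 50},
    {"x": 0,"y": 0,"z": 20,"wx": 0,"wy": 0,"wz": 0,"gripper": 50},
    {"x": 0,"y": 0,"z": 15,"wx": 0,"wy": 0,"wz": 0,"gripper": 50},
    {"x": 0,"y": 0,"z": 10,"wx": 0,"wy": 0,"wz": 0,"gripper": 50},
    {"x": 0,"y": 0,"z": 7,"wx": 0,"wy": 0,"wz": 0,"gripper": 50},
    {"x": 0,"y": 0,"z": 0,"wx": 0,"wy": 0,"wz": 0,"gripper": 50},
    {"x": 0,"y": 0,"z": 0,"wx": 0,"wy": 0,"wz": 0,"gripper": 50}
  ]
}}

```text
t: 3.1
ee_pos: [0.4639, -0.3591, 0.0507]
tcp_rot: [180.0, 0.0, 102.2]
force: [-0.1, 0.3, -0.2]
opening: 0.592
grasp_force: 0.0
```

Call:
{"name": "play_rows", "arguments": {
  "motion": [
    {"x": 0,"y": 0,"z": 0,"wx": 0,"wy": 0,"wz": 0,"gripper": 24},
    {"x": 0,"y": 0,"z": 0,"wx": 0,"wy": 0,"wz": 0,"gripper": 24},
    {"x": 0,"y": 0,"z": 0,"wx": 0,"wy": 0,"wz": 0,"gripper": 24},
    {"x": 0,"y": 0,"z": 0,"wx": 0,"wy": 0,"wz": 0,"gripper": 24},
    {"x": 0,"y": 0,"z": 0,"wx": 0,"wy": 0,"wz": 0,"gripper": 24}
  ],
  "force": 20
}}

```text
t: 3.52
ee_pos: [0.464, -0.3592, 0.0509]
tcp_rot: [180.0, 0.0, 102.2]
force: [-0.6, 0.5, 1.1]
opening: 0.28
grasp_force: 0.0
```

Run:
```python
from rig import r
import cv2,pickle,numpy as np
s=r.snapshot("scene"); pickle.dump(s,open("scene1.pkl","wb")); t=r.snapshot("top"); pickle.dump(t,open("top1.pkl","wb"))
A=cv2.resize(s["color"][240:320,290:380],(450,400),interpolation=cv2.INTER_CUBIC);B=cv2.resize(t["color"][225:295,315:385],(345,400),interpolation=cv2.INTER_CUBIC)
cv2.imwrite("pics/g1.png",np.hstack([A,B])[:,:,::-1])
```

```text
(no output)
```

View pics/g1.png

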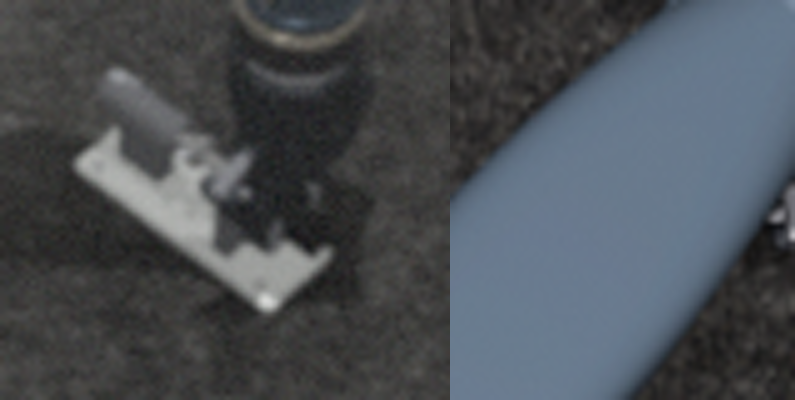

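The gripper straddles the handle behind the cheek at crop (270,220), with no contact. The arm hides the top view. Closing.

Call:
{"name": "play_rows", "arguments": {
  "motion": [
    {"x": 0,"y": 0,"z": 0,"wx": 0,"wy": 0,"wz": 0,"gripper": 10},
    {"x": 0,"y": 0,"z": 0,"wx": 0,"wy": 0,"wz": 0,"gripper": 10},
    {"x": 0,"y": 0,"z": 0,"wx": 0,"wy": 0,"wz": 0,"gripper": 10},
    {"x": 0,"y": 0,"z": 0,"wx": 0,"wy": 0,"wz": 0,"gripper": 10},
    {"x": 0,"y": 0,"z": 0,"wx": 0,"wy": 0,"wz": 0,"gripper": 10}
  ],
  "force": 50
}}

```text
t: 4.03
ee_pos: [0.4638, -0.3589, 0.0505]
tcp_rot: [180.0, 0.0, 102.2]
force: [0.4, 2.1, 2.1]
opening: 0.198
grasp_force: 49.7
```

Call:
{"name": "play_rows", "arguments": {
  "motion": [
    {"x": -2,"y": 0,"z": 0,"wx": 0,"wy": 0,"wz": 0,"gripper": 10},
    {"x": -4,"y": 0,"z": 0,"wx": 0,"wy": 0,"wz": 0,"gripper": 10},
    {"x": -4,"y": 0,"z": 0,"wx": 0,"wy": 0,"wz": 0,"gripper": 10},
    {"x": 0,"y": 0,"z": 0,"wx": 0,"wy": 0,"wz": 0,"gripper": 10}
  ]
}}

```text
t: 4.37
ee_pos: [0.4662, -0.3697, 0.0505]
tcp_rot: [180.0, 0.1, 102.2]
force: [0.1, 0.3, 2.8]
opening: 0.205
grasp_force: 49.9
```

```bash
python3 go.py .464 -.359 .05 102.2 0
```

```text
t 4.3667 J [-44.9  15.4  -2.   72.4  -0.   33. ] pos [ 0.4662 -0.3697  0.0505] rot [1.7998e+02 6.0000e-02 1.0218e+02] F [0.1 0.3 2.8]
shift cur axes [10.9  0.1  0.5] shift target axes [10.9  0.1  0.5] turn [ 0.0004  0.0011 -0.0004]
```

Call:
{"name": "play_rows", "arguments": {
  "motion": [
    {"x": -8,"y": 0,"z": 0,"wx": 0,"wy": 0,"wz": 0,"gripper": 10},
    {"x": -8,"y": 0,"z": 0,"wx": 0,"wy": 0,"wz": 0,"gripper": 10},
    {"x": -8,"y": 0,"z": 0,"wx": 0,"wy": 0,"wz": 0,"gripper": 10},
    {"x": -8,"y": 0,"z": 0,"wx": 0,"wy": 0,"wz": 0,"gripper": 10},
    {"x": -8,"y": 0,"z": 0,"wx": 0,"wy": 0,"wz": 0,"gripper": 10},
    {"x": -8,"y": 0,"z": 0,"wx": 0,"wy": 0,"wz": 0,"gripper": 10},
    {"x": -8,"y": 0,"z": 0,"wx": 0,"wy": 0,"wz": 0,"gripper": 10},
    {"x": -8,"y": 0,"z": 0,"wx": 0,"wy": 0,"wz": 0,"gripper": 10},
    {"x": -6,"y": 0,"z": 0,"wx": 0,"wy": 0,"wz": 0,"gripper": 10},
    {"x": 0,"y": 0,"z": 0,"wx": 0,"wy": 0,"wz": 0,"gripper": 10}
  ]
}}

```text
t: 5.2
ee_pos: [0.4808, -0.4387, 0.0501]
tcp_rot: [180.0, 0.1, 102.1]
force: [-0.2, 0.4, -0.2]
opening: 0.199
grasp_force: 49.5
```

Call:
{"name": "play_rows", "arguments": {
  "motion": [
    {"x": 0,"y": 0,"z": 0,"wx": 0,"wy": 0,"wz": 0,"gripper": 10},
    {"x": 0,"y": 0,"z": -20,"wx": 0,"wy": 0,"wz": 0,"gripper": 10},
    {"x": 0,"y": 0,"z": -30,"wx": 0,"wy": 0,"wz": 0,"gripper": 10},
    {"x": 0,"y": 0,"z": -30,"wx": 0,"wy": 0,"wz": 0,"gripper": 10},
    {"x": 0,"y": 0,"z": -30,"wx": 0,"wy": 0,"wz": 0,"gripper": 10},
    {"x": 0,"y": 0,"z": -30,"wx": 0,"wy": 0,"wz": 0,"gripper": 10},
    {"x": 0,"y": 0,"z": -30,"wx": 0,"wy": 0,"wz": 0,"gripper": 10},
    {"x": 0,"y": 0,"z": -30,"wx": 0,"wy": 0,"wz": 0,"gripper": 10},
    {"x": 0,"y": 0,"z": 0,"wx": 0,"wy": 0,"wz": 0,"gripper": 10},
    {"x": 0,"y": 0,"z": 0,"wx": 0,"wy": 0,"wz": 0,"gripper": 10}
  ],
  "force": 70
}}

```text
t: 6.03
ee_pos: [0.4816, -0.4377, 0.2539]
tcp_rot: [179.8, 0.3, 102.2]
force: [0.3, -0.2, -0.6]
opening: 0.195
grasp_force: 72.8
```

```bash
python3 - <<'E'
from h import *
# insertion geometry: rotor fit, pocket; gauge x dir = -bore z
rx,ry,yw=.5947,-.0119,17.7
Rt=R.from_euler("z",yw+180,degrees=True)*R.from_euler("y",45,degrees=True)*R.from_euler("x",180,degrees=True)
c,s=np.cos(np.radians(yw)),np.sin(np.radians(yw)); P=np.array([rx-.06*c,ry-.06*s,.09]); print("pocket",P, "tool axes",Rt.as_matrix().round(3).tolist())
ax=Rt.apply([1,0,0]); tz=Rt.apply([0,0,1]); print("gauge x",ax,"tool z",tz)
for name,b in(("seated",0),("pre 100",.1)): print(name,(P-ax*(.068+b)+tz*.008).round(4))
E
python3 go.py .4637 .1 .26 197.7 45
```

```text
pocket [ 0.53754031 -0.03014198  0.09      ] tool axes [[-0.674, -0.304, 0.674], [-0.215, 0.953, 0.215], [-0.707, 0.0, -0.707]]
gauge x [-0.67363339 -0.21498384 -0.70710678] tool z [ 0.67363339  0.21498384 -0.70710678]
seated [ 0.5887 -0.0138  0.1324]
pre 100 [0.6561 0.0077 0.2031]
t 6.0333 J [-48.2  22.4  30.   97.2   0.   29.6] pos [ 0.4816 -0.4377  0.2539] rot [179.82   0.31 102.23] F [ 0.3 -0.2 -0.6]
shift cur axes [529.3  96.4  -8.7] shift target axes [-107.9  517.7   99.2] turn [-0.6525 -0.5849 -1.5697]
```

Call:
{"name": "play_rows", "arguments": {
  "motion": [
    {"x": 30.5,"y": 18.7,"z": -4.6,"wx": 0,"wy": 0,"wz": 0,"gripper": 10},
    {"x": 30.5,"y": 18.7,"z": -4.6,"wx": 0,"wy": 0,"wz": 0,"gripper": 10},
    {"x": 30.5,"y": 18.7,"z": -4.6,"wx": 0,"wy": 0,"wz": 0,"gripper": 10},
    {"x": 30.5,"y": 18.7,"z": -4.6,"wx": 0,"wy": 0,"wz": 0,"gripper": 10},
    {"x": 30.5,"y": 18.7,"z": -4.6,"wx": 0,"wy": 0,"wz": 0,"gripper": 10},
    {"x": 30.5,"y": 18.7,"z": -4.6,"wx": 0,"wy": 0,"wz": 0,"gripper": 10},
    {"x": 30.5,"y": 18.7,"z": -4.6,"wx": 0,"wy": 0,"wz": 0,"gripper": 10},
    {"x": 30.5,"y": 18.7,"z": -4.6,"wx": 0,"wy": 0,"wz": 0,"gripper": 10},
    {"x": 30.5,"y": 18.7,"z": -4.6,"wx": 0,"wy": 0,"wz": 0,"gripper": 10},
    {"x": 30.5,"y": 18.7,"z": -4.6,"wx": 0,"wy": 0,"wz": 0,"gripper": 10}
  ]
}}

```text
t: 6.87
ee_pos: [0.5983, -0.0973, 0.2942]
tcp_rot: [-179.8, -0.1, 102.2]
force: [1.0, -0.4, -0.6]
opening: 0.194
grasp_force: 72.8
```

Call:
{"name": "play_rows", "arguments": {
  "motion": [
    {"x": 0,"y": 0,"z": 0,"wx": -0.0435,"wy": -0.039,"wz": -0.105,"gripper": 10},
    {"x": 0,"y": 0,"z": 0,"wx": -0.0435,"wy": -0.039,"wz": -0.105,"gripper": 10},
    {"x": 0,"y": 0,"z": 0,"wx": -0.0435,"wy": -0.039,"wz": -0.105,"gripper": 10},
    {"x": 0,"y": 0,"z": 0,"wx": -0.0435,"wy": -0.039,"wz": -0.105,"gripper": 10},
    {"x": 0,"y": 0,"z": 0,"wx": -0.0435,"wy": -0.039,"wz": -0.105,"gripper": 10},
    {"x": 0,"y": 0,"z": 0,"wx": -0.0435,"wy": -0.039,"wz": -0.105,"gripper": 10},
    {"x": 0,"y": 0,"z": 0,"wx": -0.0435,"wy": -0.039,"wz": -0.105,"gripper": 10},
    {"x": 0,"y": 0,"z": 0,"wx": -0.0435,"wy": -0.039,"wz": -0.105,"gripper": 10},
    {"x": 0,"y": 0,"z": 0,"wx": -0.0435,"wy": -0.039,"wz": -0.105,"gripper": 10},
    {"x": 0,"y": 0,"z": 0,"wx": -0.0435,"wy": -0.039,"wz": -0.105,"gripper": 10}
  ]
}}

```text
t: 7.7
ee_pos: [0.5975, -0.0983, 0.2933]
tcp_rot: [169.6, 30.3, 161.6]
force: [0.2, -1.2, -0.6]
opening: 0.201
grasp_force: 72.7
```

Call:
{"name": "play_rows", "arguments": {
  "motion": [
    {"x": 0,"y": 0,"z": 0,"wx": -0.0435,"wy": -0.039,"wz": -0.105,"gripper": 10},
    {"x": 0,"y": 0,"z": 0,"wx": -0.0435,"wy": -0.039,"wz": -0.105,"gripper": 10},
    {"x": 0,"y": 0,"z": 0,"wx": -0.0435,"wy": -0.039,"wz": -0.105,"gripper": 10},
    {"x": 0,"y": 0,"z": 0,"wx": -0.0435,"wy": -0.039,"wz": -0.105,"gripper": 10},
    {"x": 0,"y": 0,"z": 0,"wx": -0.0435,"wy": -0.039,"wz": -0.105,"gripper": 10},
    {"x": 0,"y": 0,"z": 0,"wx": 0,"wy": 0,"wz": 0,"gripper": 10},
    {"x": 0,"y": 0,"z": 0,"wx": 0,"wy": 0,"wz": 0,"gripper": 10}
  ]
}}

```text
t: 8.28
ee_pos: [0.5976, -0.0996, 0.2928]
tcp_rot: [179.3, 44.6, -162.8]
force: [-0.1, 0.3, -1.0]
opening: 0.194
grasp_force: 72.8
```

```bash
python3 go.py .6629 .0099 .2102 197.7 45
```

```text
t 8.2833 J [-31.8 -21.4 -21.7  57.4  32.6 -39.7] pos [ 0.5976 -0.0996  0.2928] rot [ 179.28   44.56 -162.8 ] F [-0.1  0.3 -1. ]
shift cur axes [ -9.5  83.7 126.4] shift target axes [ -9.1  84.5 125.9] turn [ 0.0065 -0.0077 -0.0062]
```

Call:
{"name": "play_rows", "arguments": {
  "motion": [
    {"x": -3,"y": 21,"z": 0,"wx": 0.0065,"wy": -0.0077,"wz": -0.006,"gripper": 10},
    {"x": -3,"y": 21,"z": 0,"wx": 0,"wy": 0,"wz": 0,"gripper": 10},
    {"x": -3,"y": 21,"z": 0,"wx": 0,"wy": 0,"wz": 0,"gripper": 10},
    {"x": 0,"y": 21,"z": 0,"wx": 0,"wy": 0,"wz": 0,"gripper": 10},
    {"x": 0,"y": 0,"z": 25,"wx": 0,"wy": 0,"wz": 0,"gripper": 10},
    {"x": 0,"y": 0,"z": 25,"wx": 0,"wy": 0,"wz": 0,"gripper": 10},
    {"x": 0,"y": 0,"z": 25,"wx": 0,"wy": 0,"wz": 0,"gripper": 10},
    {"x": 0,"y": 0,"z": 25,"wx": 0,"wy": 0,"wz": 0,"gripper": 10},
    {"x": 0,"y": 0,"z": 25,"wx": 0,"wy": 0,"wz": 0,"gripper": 10},
    {"x": 0,"y": 0,"z": 0,"wx": 0,"wy": 0,"wz": 0,"gripper": 10}
  ]
}}

```text
t: 9.12
ee_pos: [0.6625, 0.0119, 0.2072]
tcp_rot: [179.9, 44.8, -162.1]
force: [-1.2, 0.9, -2.5]
opening: 0.198
grasp_force: 72.8
```

Call:
{"name": "play_rows", "arguments": {
  "motion": [
    {"x": 0,"y": 0,"z": 0,"wx": 0,"wy": 0,"wz": 0,"gripper": 10},
    {"x": 0,"y": 0,"z": 0,"wx": 0,"wy": 0,"wz": 0,"gripper": 10}
  ]
}}

```text
t: 9.28
ee_pos: [0.6637, 0.01, 0.2146]
tcp_rot: [-179.6, 45.2, -161.8]
force: [-0.5, -0.1, 0.2]
opening: 0.2
grasp_force: 72.8
```

```bash
python3 go.py .6629 .0099 .2102 197.7 45
python3 - <<'E'
from rig import r
from h import *
s=r.snapshot("scene"); pickle.dump(s,open("scene2.pkl","wb")); t=r.snapshot("top"); pickle.dump(t,open("top2.pkl","wb"))
A=cv2.resize(s["color"][160:230,275:365],(510,397),interpolation=cv2.INTER_CUBIC);B=cv2.resize(t["color"][180:250,225:275],(284,397),interpolation=cv2.INTER_CUBIC)
cv2.imwrite("pics/p1.png",np.hstack([A,B])[:,:,::-1])
o=r.get_obs(); Rc=R.from_euler("xyz",o["tcp_rot"],degrees=True)
for d in(.068,.134):
    p=o["ee_pos"]+Rc.apply([d,0,-.008]); print(p.round(4),"scene",proj(s,p).round(1),"top",proj(t,p).round(1))
E
```

```text
t 9.2833 J [-15.3 -17.3 -28.9  38.1  22.7 -24.9] pos [0.6637 0.01   0.2146] rot [-179.64   45.24 -161.83] F [-0.5 -0.1  0.2]
shift cur axes [3.6 0.1 2.5] shift target axes [3.6 0.1 2.5] turn [-0.0004  0.0042  0.0058]
[ 0.6134 -0.0074  0.1738] scene [[319.5 168.3]] top [[250.5 186. ]]
[ 0.5694 -0.022   0.1268] scene [[310.7 186.6]] top [[257.2 206. ]]
```

View pics/p1.png

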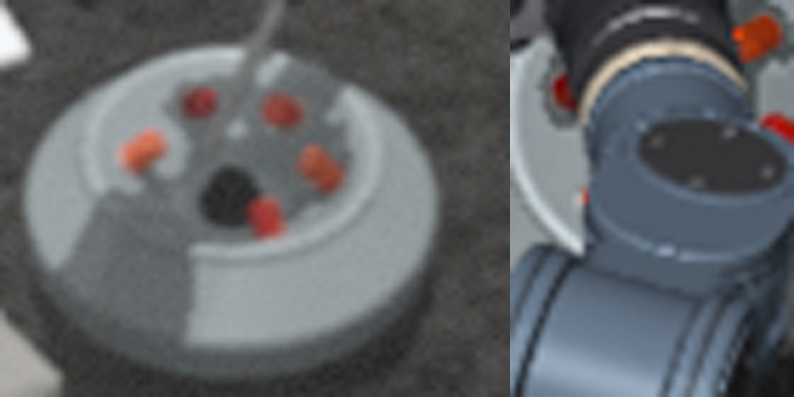

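The rod's line matches the prediction, but I can't see the collar in this crop. I'll look at a larger area.

Run:
```python
from h import *
s=cam("scene2"); A=cv2.resize(s["color"][135:205,275:365],(772,600),interpolation=cv2.INTER_LANCZOS4)
A=np.clip((A.astype(float)-40)*1.5,0,255).astype(np.uint8)
cv2.imwrite("pics/p2.png",A[:,:,::-1])
```

```text
(no output)
```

View pics/p2.png

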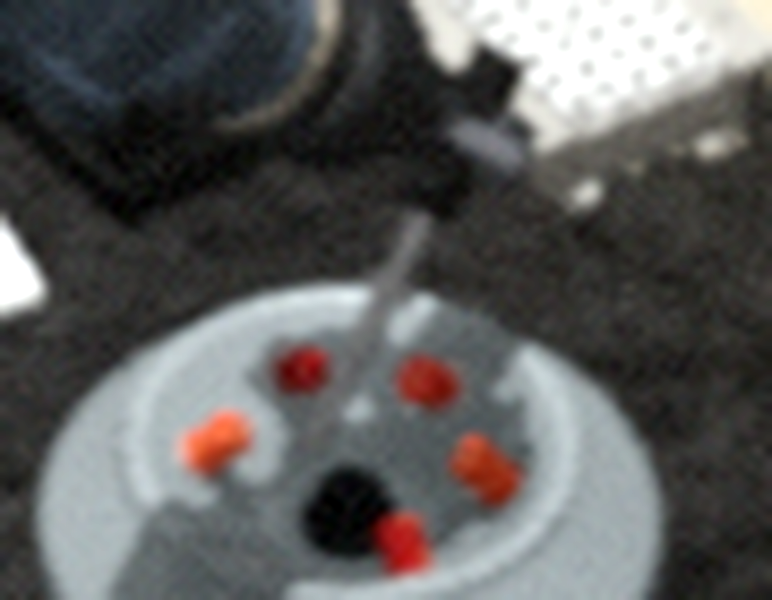

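The handle's front end is at crop (415,215), and the rod runs along the predicted line to about (308,440). Both agree with the prediction, at (411,223) and (306,442). Now I trim the pose and advance until the tip is about 6 mm short of the mouth.

Call:
{"name": "play_rows", "arguments": {
  "motion": [
    {"x": 3.6,"y": 0,"z": 2.5,"wx": 0,"wy": 0.004,"wz": 0.006,"gripper": 10},
    {"x": 8,"y": 0,"z": 0,"wx": 0,"wy": 0,"wz": 0,"gripper": 10},
    {"x": 8,"y": 0,"z": 0,"wx": 0,"wy": 0,"wz": 0,"gripper": 10},
    {"x": 8,"y": 0,"z": 0,"wx": 0,"wy": 0,"wz": 0,"gripper": 10},
    {"x": 8,"y": 0,"z": 0,"wx": 0,"wy": 0,"wz": 0,"gripper": 10},
    {"x": 6,"y": 0,"z": 0,"wx": 0,"wy": 0,"wz": 0,"gripper": 10},
    {"x": 0,"y": 0,"z": 0,"wx": 0,"wy": 0,"wz": 0,"gripper": 10},
    {"x": 0,"y": 0,"z": 0,"wx": 0,"wy": 0,"wz": 0,"gripper": 10},
    {"x": 0,"y": 0,"z": 0,"wx": 0,"wy": 0,"wz": 0,"gripper": 10},
    {"x": 0,"y": 0,"z": 0,"wx": 0,"wy": 0,"wz": 0,"gripper": 10}
  ]
}}

```text
t: 10.22
ee_pos: [0.638, 0.0008, 0.1841]
tcp_rot: [-179.9, 45.1, -162.2]
force: [-0.3, 0.4, -1.4]
opening: 0.2
grasp_force: 72.8
```

```bash
python3 go.py .5887 -.0138 .1324 197.7 45
python3 - <<'E'
from rig import r
from h import *
s=r.snapshot("scene"); pickle.dump(s,open("scene3.pkl","wb"))
A=cv2.resize(s["color"][150:220,275:365],(772,600),interpolation=cv2.INTER_LANCZOS4)
A=np.clip((A.astype(float)-40)*1.5,0,255).astype(np.uint8)
cv2.imwrite("pics/p3.png",A[:,:,::-1])
o=r.get_obs(); Rc=R.from_euler("xyz",o["tcp_rot"],degrees=True)
for d in(.042,.068,.134):
    p=o["ee_pos"]+Rc.apply([d,0,-.008]); print(((proj(s,p)-[275,150])*8.577).round())
print("pocket",((proj(s,[.5375,-.0301,.09])-[275,150])*8.577).round())
E
```

```text
t 10.2167 J [-17.3 -20.3 -34.5  36.3  23.9 -26.3] pos [0.638  0.0008 0.1841] rot [-179.86   45.1  -162.22] F [-0.3  0.4 -1.4]
shift cur axes [72.9  1.2  0.1] shift target axes [72.9  1.1  0.3] turn [-0.0013  0.0018  0.001 ]
[[365. 196.]]
[[335. 258.]]
[[259. 414.]]
pocket [[248. 428.]]
```

View pics/p3.png

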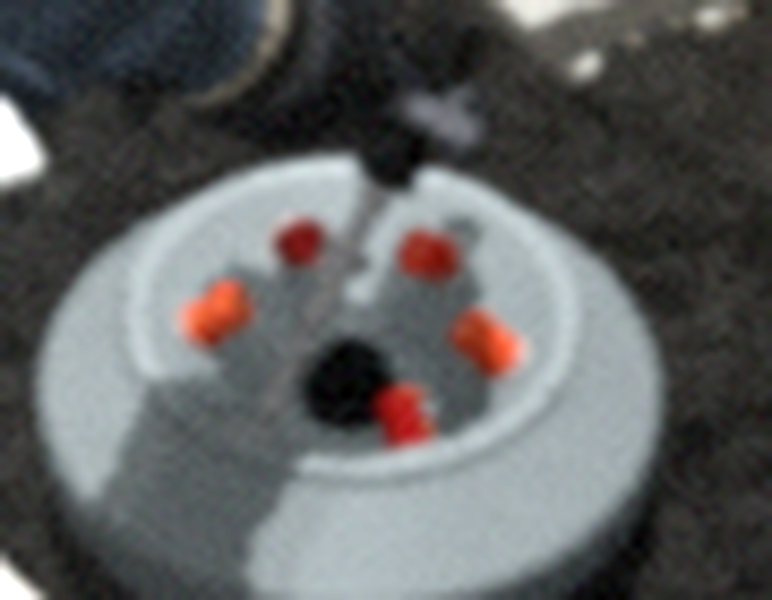

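The view agrees with the prediction: the collar is near crop (345,255) and the rod tip near (265,410), above the mouth. I have used all ten views, so from here I insert gently on force feedback.

Call:
{"name": "play_rows", "arguments": {
  "motion": [
    {"x": 1,"y": 1.1,"z": 0.2,"wx": -0.001,"wy": 0.002,"wz": 0.001,"gripper": 10},
    {"x": 2,"y": 0,"z": 0,"wx": 0,"wy": 0,"wz": 0,"gripper": 10},
    {"x": 2,"y": 0,"z": 0,"wx": 0,"wy": 0,"wz": 0,"gripper": 10},
    {"x": 2,"y": 0,"z": 0,"wx": 0,"wy": 0,"wz": 0,"gripper": 10},
    {"x": 2,"y": 0,"z": 0,"wx": 0,"wy": 0,"wz": 0,"gripper": 10},
    {"x": 2,"y": 0,"z": 0,"wx": 0,"wy": 0,"wz": 0,"gripper": 10},
    {"x": 0,"y": 0,"z": 0,"wx": 0,"wy": 0,"wz": 0,"gripper": 10},
    {"x": 0,"y": 0,"z": 0,"wx": 0,"wy": 0,"wz": 0,"gripper": 10}
  ]
}}

```text
t: 10.93
ee_pos: [0.6296, -0.0004, 0.175]
tcp_rot: [179.9, 44.9, -162.4]
force: [0.2, -0.1, -0.3]
opening: 0.198
grasp_force: 72.8
```

```bash
python3 go.py .5887 -.0138 .1324 197.7 45
```

```text
t 10.9333 J [-17.7 -21.1 -36.   36.1  24.2 -26.7] pos [ 6.296e-01 -4.000e-04  1.750e-01] rot [ 179.94   44.9  -162.37] F [ 0.2 -0.1 -0.3]
shift cur axes [60.6 -0.3 -0.2] shift target axes [60.6 -0.3 -0.3] turn [ 0.0002 -0.0017 -0.0008]
```

Call:
{"name": "play_rows", "arguments": {
  "motion": [
    {"x": 2,"y": 0,"z": 0,"wx": 0,"wy": 0,"wz": 0,"gripper": 10},
    {"x": 2,"y": 0,"z": 0,"wx": 0,"wy": 0,"wz": 0,"gripper": 10},
    {"x": 2,"y": 0,"z": 0,"wx": 0,"wy": 0,"wz": 0,"gripper": 10},
    {"x": 2,"y": 0,"z": 0,"wx": 0,"wy": 0,"wz": 0,"gripper": 10},
    {"x": 0,"y": 0,"z": 0,"wx": 0,"wy": 0,"wz": 0,"gripper": 10}
  ]
}}

```text
t: 11.35
ee_pos: [0.6239, -0.0021, 0.1689]
tcp_rot: [179.9, 44.9, -162.4]
force: [0.5, 0.4, -0.8]
opening: 0.201
grasp_force: 72.8
```

```bash
python3 go.py .5887 -.0138 .1324 197.7 45
```

```text
t 11.35 J [-18.2 -21.8 -37.1  35.8  24.5 -27.1] pos [ 0.6239 -0.0021  0.1689] rot [ 179.91   44.86 -162.4 ] F [ 0.5  0.4 -0.8]
shift cur axes [52.  -0.5 -0.3] shift target axes [52.  -0.4 -0.4] turn [ 0.0004 -0.0025 -0.0012]
```

Call:
{"name": "play_rows", "arguments": {
  "motion": [
    {"x": 3,"y": -0.2,"z": 0,"wx": 0,"wy": 0,"wz": 0,"gripper": 10},
    {"x": 3,"y": 0,"z": 0,"wx": 0,"wy": 0,"wz": 0,"gripper": 10},
    {"x": 3,"y": 0,"z": 0,"wx": 0,"wy": 0,"wz": 0,"gripper": 10},
    {"x": 3,"y": 0,"z": 0,"wx": 0,"wy": 0,"wz": 0,"gripper": 10},
    {"x": 3,"y": 0,"z": 0,"wx": 0,"wy": 0,"wz": 0,"gripper": 10},
    {"x": 3,"y": 0,"z": 0,"wx": 0,"wy": 0,"wz": 0,"gripper": 10}
  ]
}}

```text
t: 11.85
ee_pos: [0.6121, -0.0063, 0.1566]
tcp_rot: [180.0, 44.9, -162.4]
force: [0.1, 0.5, -0.4]
opening: 0.201
grasp_force: 72.8
```

Call:
{"name": "play_rows", "arguments": {
  "motion": [
    {"x": 3,"y": 0,"z": 0,"wx": 0,"wy": 0,"wz": 0,"gripper": 10},
    {"x": 3,"y": 0,"z": 0,"wx": 0,"wy": 0,"wz": 0,"gripper": 10},
    {"x": 3,"y": 0,"z": 0,"wx": 0,"wy": 0,"wz": 0,"gripper": 10},
    {"x": 3,"y": 0,"z": 0,"wx": 0,"wy": 0,"wz": 0,"gripper": 10},
    {"x": 2,"y": 0,"z": 0,"wx": 0,"wy": 0,"wz": 0,"gripper": 10},
    {"x": 0,"y": 0,"z": 0,"wx": 0,"wy": 0,"wz": 0,"gripper": 10}
  ]
}}

```text
t: 12.35
ee_pos: [0.6024, -0.0092, 0.1463]
tcp_rot: [179.9, 44.9, -162.4]
force: [-0.2, -0.2, -0.1]
opening: 0.196
grasp_force: 72.8
```

```bash
python3 go.py .5887 -.0138 .1324 197.7 45
```

```text
t 12.35 J [-20.1 -24.3 -41.4  34.7  25.7 -28.8] pos [ 0.6024 -0.0092  0.1463] rot [ 179.92   44.87 -162.39] F [-0.2 -0.2 -0.1]
shift cur axes [20.1 -0.2 -0.3] shift target axes [20.1 -0.2 -0.3] turn [ 0.0003 -0.0023 -0.0011]
```

Call:
{"name": "play_rows", "arguments": {
  "motion": [
    {"x": 3,"y": 0,"z": 0,"wx": 0,"wy": 0,"wz": 0,"gripper": 10},
    {"x": 3,"y": 0,"z": 0,"wx": 0,"wy": 0,"wz": 0,"gripper": 10},
    {"x": 3,"y": 0,"z": 0,"wx": 0,"wy": 0,"wz": 0,"gripper": 10},
    {"x": 3,"y": 0,"z": 0,"wx": 0,"wy": 0,"wz": 0,"gripper": 10},
    {"x": 2,"y": 0,"z": 0,"wx": 0,"wy": 0,"wz": 0,"gripper": 10},
    {"x": 1,"y": 0,"z": 0,"wx": 0,"wy": 0,"wz": 0,"gripper": 10},
    {"x": 0.5,"y": 0,"z": 0,"wx": 0,"wy": 0,"wz": 0,"gripper": 10},
    {"x": 0,"y": 0,"z": 0,"wx": 0,"wy": 0,"wz": 0,"gripper": 10}
  ]
}}

```text
t: 13.02
ee_pos: [0.5924, -0.0126, 0.136]
tcp_rot: [180.0, 44.9, -162.4]
force: [0.6, 0.1, -1.3]
opening: 0.201
grasp_force: 72.8
```

Call:
{"name": "play_rows", "arguments": {
  "motion": [
    {"x": 0.8,"y": 0,"z": 0,"wx": 0,"wy": 0,"wz": 0,"gripper": 10},
    {"x": 0.8,"y": 0,"z": 0,"wx": 0,"wy": 0,"wz": 0,"gripper": 10},
    {"x": 0,"y": 0,"z": 0,"wx": 0,"wy": 0,"wz": 0,"gripper": 10}
  ]
}}

```text
t: 13.27
ee_pos: [0.5913, -0.0129, 0.1349]
tcp_rot: [180.0, 44.9, -162.3]
force: [-0.5, 0.3, -0.8]
opening: 0.197
grasp_force: 72.8
```

Call:
{"name": "play_rows", "arguments": {
  "motion": [
    {"x": 0.8,"y": 0,"z": 0,"wx": 0,"wy": 0,"wz": 0,"gripper": 10},
    {"x": 0.8,"y": 0,"z": 0,"wx": 0,"wy": 0,"wz": 0,"gripper": 10},
    {"x": 0,"y": 0,"z": 0,"wx": 0,"wy": 0,"wz": 0,"gripper": 10}
  ]
}}

```text
t: 13.52
ee_pos: [0.5904, -0.0132, 0.1341]
tcp_rot: [180.0, 44.9, -162.3]
force: [0.1, 0.5, -0.8]
opening: 0.199
grasp_force: 72.8
```

```bash
python3 go.py .5887 -.0138 .1324 197.7 45
```

```text
t 13.5167 J [-21.3 -25.7 -43.8  34.1  26.4 -29.8] pos [ 0.5904 -0.0132  0.1341] rot [ 179.98   44.94 -162.33] F [ 0.1  0.5 -0.8]
shift cur axes [ 2.4 -0.  -0.1] shift target axes [ 2.4 -0.  -0.1] turn [ 0.     -0.0011 -0.0004]
```

Call:
{"name": "play_rows", "arguments": {
  "motion": [
    {"x": 0.8,"y": 0,"z": 0,"wx": 0,"wy": 0,"wz": 0,"gripper": 10},
    {"x": 0.7,"y": 0,"z": 0,"wx": 0,"wy": 0,"wz": 0,"gripper": 10},
    {"x": 0,"y": 0,"z": 0,"wx": 0,"wy": 0,"wz": 0,"gripper": 10}
  ]
}}

```text
t: 13.77
ee_pos: [0.5901, -0.0133, 0.1343]
tcp_rot: [-180.0, 45.1, -162.2]
force: [2.4, 1.7, 1.0]
opening: 0.194
grasp_force: 72.7
```

Call:
{"name": "play_rows", "arguments": {
  "motion": [
    {"x": 0.7,"y": 0,"z": 0,"wx": 0,"wy": 0,"wz": 0,"gripper": 10},
    {"x": 0,"y": 0,"z": 0,"wx": 0,"wy": 0,"wz": 0,"gripper": 10},
    {"x": 0,"y": 0,"z": 0,"wx": 0,"wy": 0,"wz": 0,"gripper": 10}
  ]
}}

```text
t: 14.02
ee_pos: [0.59, -0.0133, 0.1343]
tcp_rot: [-180.0, 45.1, -162.2]
force: [3.5, 2.2, 1.5]
opening: 0.195
grasp_force: 72.5
```

Call:
{"name": "play_rows", "arguments": {
  "motion": [
    {"x": 0.7,"y": 0,"z": 0,"wx": 0,"wy": 0,"wz": 0,"gripper": 10},
    {"x": 0,"y": 0,"z": 0,"wx": 0,"wy": 0,"wz": 0,"gripper": 10},
    {"x": 0,"y": 0,"z": 0,"wx": 0,"wy": 0,"wz": 0,"gripper": 10}
  ]
}}

```text
t: 14.27
ee_pos: [0.5899, -0.0133, 0.1345]
tcp_rot: [-179.9, 45.2, -162.1]
force: [4.4, 3.5, 1.9]
opening: 0.198
grasp_force: 72.5
```

Call:
{"name": "play_rows", "arguments": {
  "motion": [
    {"x": 1,"y": 0,"z": 0,"wx": 0,"wy": 0,"wz": 0,"gripper": 10},
    {"x": 0,"y": 0,"z": 0,"wx": 0,"wy": 0,"wz": 0,"gripper": 10},
    {"x": 0,"y": 0,"z": 0,"wx": 0,"wy": 0,"wz": 0,"gripper": 10}
  ]
}}

```text
t: 14.52
ee_pos: [0.5898, -0.0134, 0.1346]
tcp_rot: [-179.9, 45.3, -162.1]
force: [6.0, 4.1, 1.8]
opening: 0.198
grasp_force: 72.4
```

Call:
{"name": "play_rows", "arguments": {
  "motion": [
    {"x": 1,"y": 0,"z": 0,"wx": 0,"wy": 0,"wz": 0,"gripper": 10},
    {"x": 0,"y": 0,"z": 0,"wx": 0,"wy": 0,"wz": 0,"gripper": 10},
    {"x": 0,"y": 0,"z": 0,"wx": 0,"wy": 0,"wz": 0,"gripper": 10}
  ]
}}

```text
t: 14.77
ee_pos: [0.5896, -0.0134, 0.1348]
tcp_rot: [-179.9, 45.4, -162.0]
force: [7.2, 3.8, 2.0]
opening: 0.202
grasp_force: 72.3
```

```bash
python3 go.py .5887 -.0138 .1324 197.7 45
python3 - <<'E'
from h import *
from rig import r
o=r.get_obs(); Rc=R.from_euler("xyz",o["tcp_rot"],degrees=True); print("force tool",Rc.inv().apply(o["force"]).round(1),"mom",Rc.inv().apply(o["moment"]).round(2))
E
```

```text
t 14.7667 J [-21.6 -26.1 -44.2  33.8  26.8 -30.1] pos [ 0.5896 -0.0134  0.1348] rot [-179.85   45.4  -162.02] F [7.2 3.8 2. ]
shift cur axes [ 2.4 -0.1  1. ] shift target axes [ 2.4 -0.1  1. ] turn [0.001  0.0069 0.0035]
force tool [-7.   1.4  4.3] mom [-0.32 -1.08  0.13]
```

The axial stop is hard: 7 N push-back, no further travel, rod aligned within 0.5°, and the depth within calibration error of the rim. It held for over 1 s. Withdrawing along the bore.

Call:
{"name": "play_rows", "arguments": {
  "motion": [
    {"x": -3,"y": 0,"z": 0,"wx": 0,"wy": 0,"wz": 0,"gripper": 10},
    {"x": -5,"y": 0,"z": 0,"wx": 0,"wy": 0,"wz": 0,"gripper": 10},
    {"x": -6,"y": 0,"z": 0,"wx": 0,"wy": 0,"wz": 0,"gripper": 10},
    {"x": -6,"y": 0,"z": 0,"wx": 0,"wy": 0,"wz": 0,"gripper": 10},
    {"x": -6,"y": 0,"z": 0,"wx": 0,"wy": 0,"wz": 0,"gripper": 10},
    {"x": -6,"y": 0,"z": 0,"wx": 0,"wy": 0,"wz": 0,"gripper": 10},
    {"x": -6,"y": 0,"z": 0,"wx": 0,"wy": 0,"wz": 0,"gripper": 10},
    {"x": -6,"y": 0,"z": 0,"wx": 0,"wy": 0,"wz": 0,"gripper": 10}
  ]
}}

```text
t: 15.43
ee_pos: [0.6171, -0.0047, 0.1619]
tcp_rot: [180.0, 44.9, -162.3]
force: [0.9, 0.8, -1.2]
opening: 0.197
grasp_force: 72.9
```

Call:
{"name": "play_rows", "arguments": {
  "motion": [
    {"x": -6,"y": 0,"z": 0,"wx": 0,"wy": 0,"wz": 0,"gripper": 10},
    {"x": -6,"y": 0,"z": 0,"wx": 0,"wy": 0,"wz": 0,"gripper": 10},
    {"x": -6,"y": 0,"z": 0,"wx": 0,"wy": 0,"wz": 0,"gripper": 10},
    {"x": -6,"y": 0,"z": 0,"wx": 0,"wy": 0,"wz": 0,"gripper": 10},
    {"x": -6,"y": 0,"z": 0,"wx": 0,"wy": 0,"wz": 0,"gripper": 10},
    {"x": -6,"y": 0,"z": 0,"wx": 0,"wy": 0,"wz": 0,"gripper": 10},
    {"x": -6,"y": 0,"z": 0,"wx": 0,"wy": 0,"wz": 0,"gripper": 10},
    {"x": -6,"y": 0,"z": 0,"wx": 0,"wy": 0,"wz": 0,"gripper": 10},
    {"x": 0,"y": 0,"z": 0,"wx": 0,"wy": 0,"wz": 0,"gripper": 10},
    {"x": 0,"y": 0,"z": 0,"wx": 0,"wy": 0,"wz": 0,"gripper": 10}
  ]
}}

```text
t: 16.27
ee_pos: [0.6494, 0.0056, 0.196]
tcp_rot: [180.0, 44.9, -162.3]
force: [-0.8, -0.2, -1.7]
opening: 0.2
grasp_force: 72.9
```

```bash
python3 go.py .52 .10 .30 80 0
python3 - <<'E'
from rig import r
from h import *
s=r.snapshot("scene"); pickle.dump(s,open("scene4.pkl","wb"))
E
```

```text
t 16.2667 J [-16.2 -18.8 -32.   37.2  23.2 -25.5] pos [0.6494 0.0056 0.196 ] rot [ 179.99   44.94 -162.31] F [-0.8 -0.2 -1.7]
shift cur axes [  -6.5  129.3 -140.5] shift target axes [  70.5 -143.8 -104. ] turn [0.7988 0.4828 1.931 ]
```

```bash
python3 go.py .44 .045 .30 70 0; python3 go.py .6 .0056 .30 70 0|tail -1
```

```text
t 16.3167 J [-16.2 -18.8 -32.   37.2  23.2 -25.5] pos [0.649  0.0056 0.1953] rot [ 179.94   44.89 -162.35] F [-0.   0.1 -1.2]
shift cur axes [  58.7  101.1 -206.2] shift target axes [ -34.4 -209.9 -104.7] turn [0.8643 0.4236 2.0911]
shift cur axes [ -40.9   15.  -107.1] shift target axes [ -16.7  -46.  -104.7] turn [0.8643 0.4236 2.0911]
```

Call:
{"name": "play_rows", "arguments": {
  "motion": [
    {"x": -10,"y": 3.8,"z": -27,"wx": 0,"wy": 0,"wz": 0,"gripper": 10},
    {"x": -10,"y": 3.8,"z": -27,"wx": 0,"wy": 0,"wz": 0,"gripper": 10},
    {"x": -10,"y": 3.8,"z": -27,"wx": 0,"wy": 0,"wz": 0,"gripper": 10},
    {"x": -10,"y": 3.8,"z": -27,"wx": 0,"wy": 0,"wz": 0,"gripper": 10},
    {"x": 20,"y": 17,"z": -20,"wx": 0,"wy": 0,"wz": 0,"gripper": 10},
    {"x": 20,"y": 17,"z": -20,"wx": 0,"wy": 0,"wz": 0,"gripper": 10},
    {"x": 20,"y": 17,"z": -20,"wx": 0,"wy": 0,"wz": 0,"gripper": 10},
    {"x": 20,"y": 17,"z": -20,"wx": 0,"wy": 0,"wz": 0,"gripper": 10},
    {"x": 20,"y": 17,"z": -20,"wx": 0,"wy": 0,"wz": 0,"gripper": 10},
    {"x": 0,"y": 0,"z": 0,"wx": 0,"wy": 0,"wz": 0,"gripper": 10}
  ]
}}

```text
t: 17.15
ee_pos: [0.4352, 0.0445, 0.3001]
tcp_rot: [179.9, 44.9, -162.4]
force: [0.4, -1.2, 0.3]
opening: 0.197
grasp_force: 72.9
```

```bash
python3 go.py .44 .045 .30 70 0
```

```text
t 17.15 J [-22.  -56.5 -39.7  69.3  26.8 -30.4] pos [0.4352 0.0445 0.3001] rot [ 179.89   44.89 -162.4 ] F [ 0.4 -1.2  0.3]
shift cur axes [-3.3 -1.   3.4] shift target axes [2.1 4.4 0.1] turn [0.8645 0.4229 2.0908]
```

Call:
{"name": "play_rows", "arguments": {
  "motion": [
    {"x": 0,"y": 0,"z": 0,"wx": 0.0432,"wy": 0.0212,"wz": 0.1045,"gripper": 10},
    {"x": 0,"y": 0,"z": 0,"wx": 0.0432,"wy": 0.0212,"wz": 0.1045,"gripper": 10},
    {"x": 0,"y": 0,"z": 0,"wx": 0.0432,"wy": 0.0212,"wz": 0.1045,"gripper": 10},
    {"x": 0,"y": 0,"z": 0,"wx": 0.0432,"wy": 0.0212,"wz": 0.1045,"gripper": 10},
    {"x": 0,"y": 0,"z": 0,"wx": 0.0432,"wy": 0.0212,"wz": 0.1045,"gripper": 10},
    {"x": 0,"y": 0,"z": 0,"wx": 0.0432,"wy": 0.0212,"wz": 0.1045,"gripper": 10},
    {"x": 0,"y": 0,"z": 0,"wx": 0.0432,"wy": 0.0212,"wz": 0.1045,"gripper": 10},
    {"x": 0,"y": 0,"z": 0,"wx": 0.0432,"wy": 0.0212,"wz": 0.1045,"gripper": 10},
    {"x": 0,"y": 0,"z": 0,"wx": 0.0432,"wy": 0.0212,"wz": 0.1045,"gripper": 10},
    {"x": 0,"y": 0,"z": 0,"wx": 0.0432,"wy": 0.0212,"wz": 0.1045,"gripper": 10}
  ]
}}

```text
t: 17.98
ee_pos: [0.4383, 0.0439, 0.3]
tcp_rot: [164.8, 21.6, 127.9]
force: [0.6, 0.4, -1.4]
opening: 0.195
grasp_force: 72.9
```

```bash
python3 go.py .44 .045 .30 70 0
```

```text
t 17.9833 J [  2.5 -35.  -22.2  77.7  -7.9  49.9] pos [0.4383 0.0439 0.3   ] rot [164.78  21.62 127.87] F [ 0.6  0.4 -1.4]
shift cur axes [-0.1  1.9  0.6] shift target axes [1.6 1.2 0. ] turn [0.4308 0.211  1.0417]
```

Call:
{"name": "play_rows", "arguments": {
  "motion": [
    {"x": 0,"y": 0,"z": 0,"wx": 0.0431,"wy": 0.0211,"wz": 0.104,"gripper": 10},
    {"x": 0,"y": 0,"z": 0,"wx": 0.0431,"wy": 0.0211,"wz": 0.104,"gripper": 10},
    {"x": 0,"y": 0,"z": 0,"wx": 0.0431,"wy": 0.0211,"wz": 0.104,"gripper": 10},
    {"x": 0,"y": 0,"z": 0,"wx": 0.0431,"wy": 0.0211,"wz": 0.104,"gripper": 10},
    {"x": 0,"y": 0,"z": 0,"wx": 0.0431,"wy": 0.0211,"wz": 0.104,"gripper": 10},
    {"x": 0,"y": 0,"z": 0,"wx": 0.0431,"wy": 0.0211,"wz": 0.104,"gripper": 10},
    {"x": 0,"y": 0,"z": 0,"wx": 0.0431,"wy": 0.0211,"wz": 0.104,"gripper": 10},
    {"x": 0,"y": 0,"z": 0,"wx": 0.0431,"wy": 0.0211,"wz": 0.104,"gripper": 10},
    {"x": 0,"y": 0,"z": 0,"wx": 0.0431,"wy": 0.0211,"wz": 0.104,"gripper": 10},
    {"x": 0,"y": 0,"z": 0,"wx": 0.0431,"wy": 0.0211,"wz": 0.104,"gripper": 10}
  ]
}}

```text
t: 18.82
ee_pos: [0.4389, 0.0435, 0.3]
tcp_rot: [-180.0, 0.0, 70.1]
force: [-1.2, -0.5, -1.8]
opening: 0.202
grasp_force: 72.9
```

Call:
{"name": "play_rows", "arguments": {
  "motion": [
    {"x": 0,"y": 0,"z": 0,"wx": 0,"wy": 0,"wz": 0,"gripper": 10},
    {"x": 0,"y": 0,"z": 0,"wx": 0,"wy": 0,"wz": 0,"gripper": 10}
  ]
}}

```text
t: 18.98
ee_pos: [0.4388, 0.0429, 0.2996]
tcp_rot: [179.9, 0.1, 70.4]
force: [-0.9, 0.3, -0.8]
opening: 0.196
grasp_force: 72.8
```

```bash
python3 go.py .4295 .0446 .099 70 0
```

```text
t 18.9833 J [-3.000e+00 -8.400e+00  1.600e+00  9.990e+01 -1.000e-01  1.065e+02] pos [0.4388 0.0429 0.2996] rot [1.7992e+02 1.2000e-01 7.0420e+01] F [-0.9  0.3 -0.8]
shift cur axes [ -1.1  -9.6 200.6] shift target axes [ -1.6  -9.3 200.6] turn [0.0013 0.0021 0.0074]
```

Call:
{"name": "play_rows", "arguments": {
  "motion": [
    {"x": 0,"y": -3,"z": 25,"wx": 0.001,"wy": 0.002,"wz": 0.007,"gripper": 10},
    {"x": 0,"y": -3,"z": 30,"wx": 0,"wy": 0,"wz": 0,"gripper": 10},
    {"x": 0,"y": -3,"z": 30,"wx": 0,"wy": 0,"wz": 0,"gripper": 10},
    {"x": 0,"y": 0,"z": 30,"wx": 0,"wy": 0,"wz": 0,"gripper": 10},
    {"x": 0,"y": 0,"z": 30,"wx": 0,"wy": 0,"wz": 0,"gripper": 10},
    {"x": 0,"y": 0,"z": 25,"wx": 0,"wy": 0,"wz": 0,"gripper": 10},
    {"x": 0,"y": 0,"z": 20,"wx": 0,"wy": 0,"wz": 0,"gripper": 10},
    {"x": 0,"y": 0,"z": 10,"wx": 0,"wy": 0,"wz": 0,"gripper": 10},
    {"x": 0,"y": 0,"z": 0,"wx": 0,"wy": 0,"wz": 0,"gripper": 10},
    {"x": 0,"y": 0,"z": 0,"wx": 0,"wy": 0,"wz": 0,"gripper": 10}
  ]
}}

```text
t: 19.82
ee_pos: [0.4298, 0.0467, 0.1007]
tcp_rot: [179.9, -0.0, 70.0]
force: [-0.1, -0.1, -0.4]
opening: 0.195
grasp_force: 72.9
```

```bash
python3 go.py .4705 .1574 .099 70 0
python3 - <<'E'
from rig import r
from h import *
s=cam("scene0")  # lens check in scene: dark ring ellipse around predicted centre
P=[[.5163+.047*np.cos(a),.2833+.047*np.sin(a),.205] for a in np.linspace(0,6.28,73)]
g=cv2.cvtColor(s["color"],cv2.COLOR_RGB2GRAY).astype(np.float32); best=[]
for dx in np.arange(-.02,.021,.002):
  for dy in np.arange(-.02,.021,.002):
    q=proj(s,np.array(P)+[dx,dy,0]).astype(np.float32); best.append((cv2.remap(g,q[:,0].copy(),q[:,1].copy(),cv2.INTER_LINEAR).mean(),round(dx,3),round(dy,3)))
print(sorted(best)[:4])
E
```

```text
t 19.8167 J [ -2.7 -10.4 -23.   77.4   0.  107.3] pos [0.4298 0.0467 0.1007] rot [ 1.7993e+02 -2.0000e-02  7.0020e+01] F [-0.1 -0.1 -0.4]
shift cur axes [118.    0.4   1.8] shift target axes [118.    0.4   1.7] turn [ 0.0012 -0.0004  0.0003]
[(np.float32(89.517715), np.float64(0.004), np.float64(0.002)), (np.float32(91.35821), np.float64(0.004), np.float64(-0.0)), (np.float32(91.93157), np.float64(0.002), np.float64(0.002)), (np.float32(92.54602), np.float64(0.002), np.float64(-0.0))]
```

The lens centre is confirmed within 4 mm in the other camera. Advancing level beneath it.

Call:
{"name": "play_rows", "arguments": {
  "motion": [
    {"x": 15,"y": 0,"z": 1,"wx": 0,"wy": 0,"wz": 0,"gripper": 10},
    {"x": 15,"y": 0,"z": 0,"wx": 0,"wy": 0,"wz": 0,"gripper": 10},
    {"x": 15,"y": 0,"z": 0,"wx": 0,"wy": 0,"wz": 0,"gripper": 10},
    {"x": 15,"y": 0,"z": 0,"wx": 0,"wy": 0,"wz": 0,"gripper": 10},
    {"x": 15,"y": 0,"z": 0,"wx": 0,"wy": 0,"wz": 0,"gripper": 10},
    {"x": 15,"y": 0,"z": 0,"wx": 0,"wy": 0,"wz": 0,"gripper": 10},
    {"x": 12,"y": 1,"z": 0,"wx": 0,"wy": 0,"wz": 0,"gripper": 10},
    {"x": 9,"y": 0,"z": 0,"wx": 0,"wy": 0,"wz": 0,"gripper": 10},
    {"x": 6,"y": 0,"z": 0,"wx": 0,"wy": 0,"wz": 0,"gripper": 10},
    {"x": 0,"y": 0,"z": 0,"wx": 0,"wy": 0,"wz": 0,"gripper": 10}
  ]
}}

```text
t: 20.65
ee_pos: [0.4718, 0.1569, 0.1001]
tcp_rot: [179.9, -0.1, 70.0]
force: [-0.6, -0.8, -1.6]
opening: 0.197
grasp_force: 72.9
```

Call:
{"name": "play_rows", "arguments": {
  "motion": [
    {"x": 0,"y": 0,"z": 0,"wx": 0,"wy": 0,"wz": 0,"gripper": 10},
    {"x": 0,"y": 0,"z": 0,"wx": 0,"wy": 0,"wz": 0,"gripper": 10},
    {"x": 0,"y": 0,"z": 0,"wx": 0,"wy": 0,"wz": 0,"gripper": 10},
    {"x": 0,"y": 0,"z": 0,"wx": 0,"wy": 0,"wz": 0,"gripper": 10},
    {"x": 0,"y": 0,"z": 0,"wx": 0,"wy": 0,"wz": 0,"gripper": 10},
    {"x": 0,"y": 0,"z": 0,"wx": 0,"wy": 0,"wz": 0,"gripper": 10}
  ]
}}

```text
t: 21.15
ee_pos: [0.4709, 0.1557, 0.0994]
tcp_rot: [180.0, -0.0, 69.9]
force: [-0.7, -0.2, -0.9]
opening: 0.202
grasp_force: 72.9
```

```bash
python3 go.py .4705 .1574 .099 70 0; python3 -c "
from rig import r
o=r.get_obs();print(o['joint_velocities'].round(2),o['grasp_force'])"
```

```text
t 21.15 J [ 10.5  -0.6 -14.   76.5   0.  120.6] pos [0.4709 0.1557 0.0994] rot [ 1.7997e+02 -2.0000e-02  6.9910e+01] F [-0.7 -0.2 -0.9]
shift cur axes [ 1.4 -0.9  0.4] shift target axes [ 1.5 -0.9  0.4] turn [ 0.0005 -0.0004 -0.0016]
[ 0.18  0.1   0.13  0.01 -0.   -0.08] 72.8556489944458
```

One view is left, so I'll use it to check that the gauge is level and where the tip is.

Run:
```python
from rig import r
from h import *
s=r.snapshot("scene");t=r.snapshot("top")
A=cv2.resize(s["color"][100:200,205:305],(500,500),interpolation=cv2.INTER_CUBIC);B=cv2.resize(t["color"][190:260,110:152],(300,500),interpolation=cv2.INTER_CUBIC)
B=cv2.resize(t["color"][190:270,125:173],(300,500),interpolation=cv2.INTER_CUBIC)
cv2.imwrite("pics/f.png",np.hstack([A,B])[:,:,::-1])
o=r.get_obs(); Rc=R.from_euler("xyz",o["tcp_rot"],degrees=True)
for d in(0,.034,.068,.134):
    p=o["ee_pos"]+Rc.apply([d,0,-.008]); print(((proj(s,p)-[205,100])*5).round(),((proj(t,p)-[125,190])*6.25+[500,0]).round())
```

```text
[[259. 358.]] [[923. 323.]]
[[249. 326.]] [[852. 296.]]
[[240. 294.]] [[782. 269.]]
[[222. 233.]] [[646. 218.]]
```

View pics/f.png

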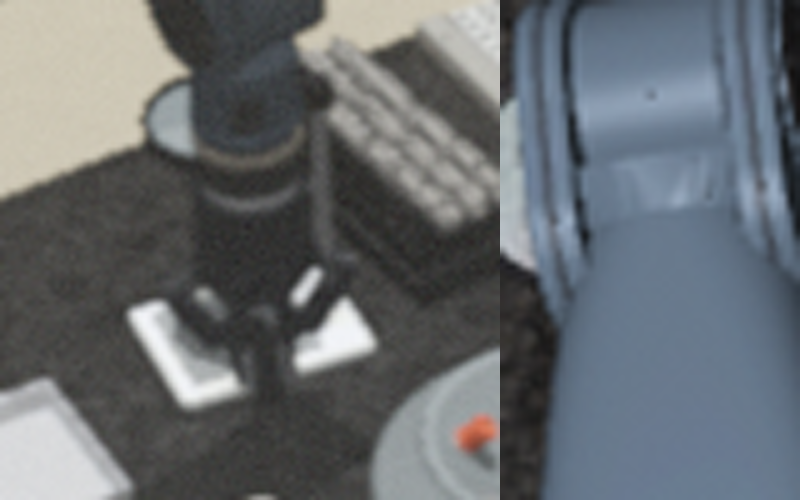

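The gripper hides the rod here. The handle is where predicted, at crop (260,385). While seated, the bore would have limited any tilt in the grip to under 3°, well within tolerance. Handing in.

```bash
python3 -c "
from rig import r
print(r.job_done())"
```

```text
the job is handed in; nothing more can be done
None
```

The job is handed in with the gauge still gripped, level and still beneath the lens by the arm's measured pose; the verdict was not shown. It was drawn from the stand, pushed down the empty pocket to a firm stop at about 8 N, and withdrawn. The stop came 2.4 mm short of the calculated depth, which I took as calibration error, and in the last pictures the arm and gripper hid the tip.

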